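# Clear the synth desk after a session

### The job

Clear up the desk after the session: lay the two handheld microphones side by side in the foam-lined flight case, the loose synth module, knobs up, in the grey tray beside the module already stored there, and the wood block in the slatted crate beside the egg shakers. Each must end lying flat on the floor of its box, not on another thing or on a rim; set them down rather than dropping them, and do not push about or knock over the mug, flask, tape roll, microphone stand or effects pedal that stand among them.

Things in the scene. Friction and masses are not known exactly. Their poses are not given: they have to be found in the camera images.
- mic_a: a handheld microphone, 170 mm long, 0.2-0.39 kg, lying on its tail and a flat of its hexagonal anti-roll ring. x along the handle to the head (the axis rises 7.6 degrees), z up; origin at the level of the surface it lies on, under the balance point, where the round handle is 32 mm across and its axis 22 mm high. Tail at x = -80 mm (23 mm across), grille tip at +90 mm. Starts on the desk.
- mic_b: the other, identical handheld microphone, 170 mm long, 0.2-0.39 kg, lying on its tail and a flat of its hexagonal anti-roll ring. x along the handle to the head (the axis rises 7.6 degrees), z up; origin at the level of the surface it lies on, under the balance point, where the round handle is 32 mm across and its axis 22 mm high. Tail at x = -80 mm (23 mm across), grille tip at +90 mm. Starts on the desk.
- mic_a_head (a point): centre of the first microphone's ball grille (49 mm ball, top of the head 58 mm above the surface); the rubber ring behind it (54 mm across flats, 62 mm over corners, 12 mm thick) is centred 23 mm nearer the tail
- mic_a_tail (a point): centre of the first microphone's tail end
- mic_b_head (a point): centre of the other microphone's ball grille (49 mm ball, top of the head 58 mm above the surface); the rubber ring behind it (54 mm across flats, 62 mm over corners, 12 mm thick) is centred 23 mm nearer the tail
- mic_b_tail (a point): centre of the other microphone's tail end
- module: loose synth module lying on its circuit boards, panel and knobs up, 0.09-0.18 kg. x along its long side, z up, origin at the centre of its underside. Aluminium panel 128 mm long (x), 40 mm wide (y), from 24 to 27 mm above the underside; boards below 106 x 32 mm; knobs to 40 mm. Grip it across the panel's width, at the middle. Starts on top of the wood block, roughly along it.
- block: wood block (hand percussion): a bar of varnished wood 160 mm long (x), 50 mm wide (y), 42 mm high (z), with a narrow dark slit along each long side, 0.2-0.42 kg; origin at the centre of its underside. It starts on the desk with the module lying on it.
- block_centre (a point): centre of the wood block, 21 mm above its underside
- mic_case: open flight case without its lid, black with aluminium edges and ball corners, grey foam inside, at the left or right of the desk, fixed. Outside 226 (x) x 186 mm (y), rim 50 mm high; inside 210 x 170 mm, foam floor 12 mm above the desk. Origin at the centre of its underside, z up.
- tray: open grey plastic tray with ribbed sides, at the other side of the desk, fixed. Outside 172 (x) x 182 mm (y), rim 50 mm high; inside 160 x 170 mm, floor 5 mm above the desk. Origin at the centre of its underside, z up. A wider module stored earlier is fixed along its +y side (knobs 45 mm above the desk); the free floor runs from y = -85 to +28 mm.
- crate: open slatted plywood crate at the middle of the far side, fixed. Outside 126 (x) x 276 mm (y), rim 60 mm high; inside 110 x 260 mm, floor 8 mm above the desk. Origin at the centre of its underside, z up. Two egg shakers (tops 50 mm above the desk) are fixed at its +y end; the free floor runs from y = -130 to +71 mm.
- mug: bystander: ceramic mug, 80 mm across, 92 mm high, its handle standing out about 30 mm to its +y; origin at the centre of its underside
- flask: bystander: upright steel drinks flask, 66 mm across, 165 mm high; origin at the centre of its underside
- tape_roll: bystander: roll of black tape lying flat, 92 mm across, 48 mm high; origin at the centre of its underside
- mic_stand: bystander: table microphone stand without microphone: round iron base 96 mm across, 14 mm high, with a 16 mm tube (20 mm collar) up its middle to 139 mm; origin at the centre of its underside
- pedal: bystander: effects pedal, a closed metal box 118 mm long (x), 72 mm wide, with a foot switch and three knobs, 58 mm high; origin at the centre of its underside
There are look-alikes about, which are no part of the job. Leave any turquoise or yellow look-alike of the block alone.

How it is judged:
By the outcome, as a careful person would: the job done as asked, in the order asked, and still so for the second after the job is handed in, with the robot touching nothing.
It also fails if it takes over 72 s, if anything falls off the work surface, if the arm or the gripper's body presses on something with over 40 N, if the wrist force passes 120 N, or if a joint passes its speed limit or range.

### The arm

A 7-joint arm with a two-finger parallel gripper is mounted at the origin on the work surface. World frame = base frame: x ahead of the robot, y to its left, z up, the work surface at z = 0. Lengths are in m, angles in rad, forces in N, time in s.
With the tool pointing down it reaches from about 0.425 to 0.925 m from the base axis. Payload 6.8 kg.
Tool frame: the origin (TCP) lies on the front face of the gripper's body, between the roots of the fingers; the fingertips stand 73 mm ahead of it and the grasp point (between the pads) lies 54 mm ahead of it (env.nose_length is the distance from the TCP to the fingertips, in m); z points along the fingers, y is the line along which they close (so a half turn about z gives the same grasp; the last joint's range is limited). The gripper opens to 85 mm and grips with 20 to 120 N. Pads are 22 mm wide; open, the fingers measure 114 mm over their backs; the gripper's body (76 mm by 85 mm) begins 54 mm behind the grasp point. The pads swing forward as they close: fully open they stand 13 mm farther back than shut.
Start: joints at [1.188, 0.477, 0.022, 1.555, -0.011, 1.109, -0.083], TCP at [0.183, -0.65, 0.304] pointing down, gripper open.
Joint ranges: [-2.96, 2.96], [-0.34, 2.1], [-1.41, 1.46], [0.24, 2.44], [-1.37, 4.51], [0.17, 1.92], [-2.96, 2.96]. Speed limits (rad/s): [2.39, 2.39, 3.14, 3.14, 3.14, 3.14, 3.14].

### API

Orientations are given as a unit quaternion [w, x, y, z].
In Python, from cell import env, kin, camera, calibration, job gives the robot as it stands. The module is installed in compiled form; this text tells all that it offers. Calls block until the motion is done:
- env.reach(position, orientation): joint-space move of the TCP to a pose.
- env.movel(position, velocity=0.15, rot=None, stop_force=None): straight line of the TCP; rot=None keeps the orientation; velocity is the mean speed in m/s. With stop_force (N) it stops when the force on the tool has changed by that much, and returns True; else False.
- env.goto_joints(angles): joint-space move.
- env.grip(opening, f_grip=None): finger opening in m; f_grip is the grip in N (None keeps the last); returns when the fingers have stopped.
- env.dwell(seconds).
- kin.inverse_kinematics(position, orientation): joint angles nearest the present ones, or None.
- env.get_state(): the state.
- camera(name): name is "scene" or "top" or "wrist"; returns (picture, depth): 420x560x3 uint8, blue, green, red; 420x560 float32, m along the optical axis (not along the pixel's ray), 0 where there is no reading.
- calibration(name): a dict with "fx", "fy", "cx", "cy" (pixels), "rvec" (rotation vector, rad) and "tvec" (3), from world to camera coordinates, as OpenCV has them. Camera axes: x right, y down, z forward; pixel columns grow to the right and rows downward; lengths in m; the calibration is good to about 2 mm. The wrist camera is an equidistant fisheye: a pixel r from the principal point sees the ray r / f radians off the axis. A picture is of the moment at which its call begins: read the wrist's pose just before it. calibration takes no time and is no camera call; for the wrist camera it gives the pose at the moment of the call.
A pose or a line that the arm cannot do raises env.PlanningError and nothing moves.
- job.job_done(): hands the job in; it is judged then, once.
The state is a dict: "time": time; "qpos": joint angles; "joint_velocities": joint speeds; "joint_torque": joint torques, N m; "tcp_pos": TCP position; "orientation": TCP orientation; "force": force on the tool from outside, world axes, zero at the start; "torque": the same for the moment, N m; "opening": finger opening in m; "gripper_force": force on a finger pad.
Only numpy, scipy, OpenCV 4.12 (cv2) and the standard library are available. Lean on these libraries where they do the work, as an engineer would, in place of code of your own. Each camera call takes 0.05 s, during which the arm holds its last target. There are 200 camera calls.

## Working session

There is one attempt and no reset: what is moved stays moved. The work goes in short steps, each a Python script; the robot and the scene stay as the last script left them, time stands still between calls to the robot, and variables do not carry over. Pictures are saved under pics/ and viewed, at most 10 in all, crops included, and the job is handed in when it is done.

```bash
ls; mkdir -p pics; cat > h.py <<'E'
import numpy as np, cv2
from cell import env, kin, camera, calibration, job
def shot(n,f):
    c=calibration(n); p,d=camera(n); cv2.imwrite('pics/%s.png'%f,p); np.savez('pics/%s.npz'%f,d=d,p=p,**{k:np.array(c[k]) for k in c}); return p,d
def load(f):
    z=np.load('pics/%s.npz'%f); return z
def cloud(z):
    d=z['d']; R=cv2.Rodrigues(z['rvec'].astype(float))[0]; t=z['tvec'].reshape(3)
    v,u=np.mgrid[:d.shape[0],:d.shape[1]]
    P=np.stack([(u-z['cx'])/z['fx']*d,(v-z['cy'])/z['fy']*d,d],-1)
    W=(P-t)@R; W[d==0]=np.nan; return W
E
python3 - <<'E'
from h import *
for n in('top','scene'):
    p,d=shot(n,n+'0'); cv2.imwrite(f'pics/{n}0.png',cv2.resize(p,(784,588),interpolation=cv2.INTER_CUBIC)); c=calibration(n); print(n,c)
E
```

```text
pics
top {'fx': 497.93560711663764, 'fy': 497.93560711663764, 'cx': 286.42537254485484, 'cy': 202.61215620343512, 'rvec': array([ 2.15945077, -2.10337248,  0.21171808]), 'tvec': array([-0.02075379,  0.51141832,  1.2840188 ])}
scene {'fx': 509.204601050409, 'fy': 509.204601050409, 'cx': 281.42291960859103, 'cy': 219.05412016682675, 'rvec': array([ 2.08830932,  0.66507894, -0.35499041]), 'tvec': array([-0.41219128, -0.09841356,  1.67103121])}
```

View pics/top0.png

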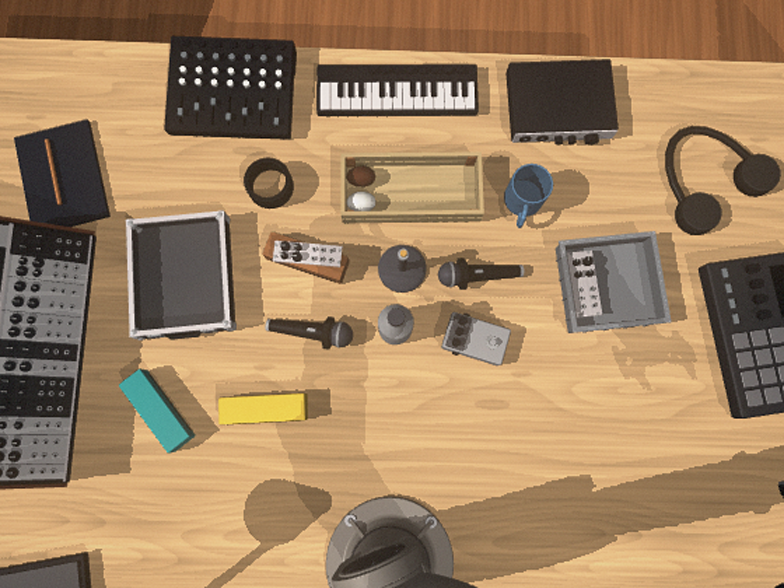

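View pics/scene0.png

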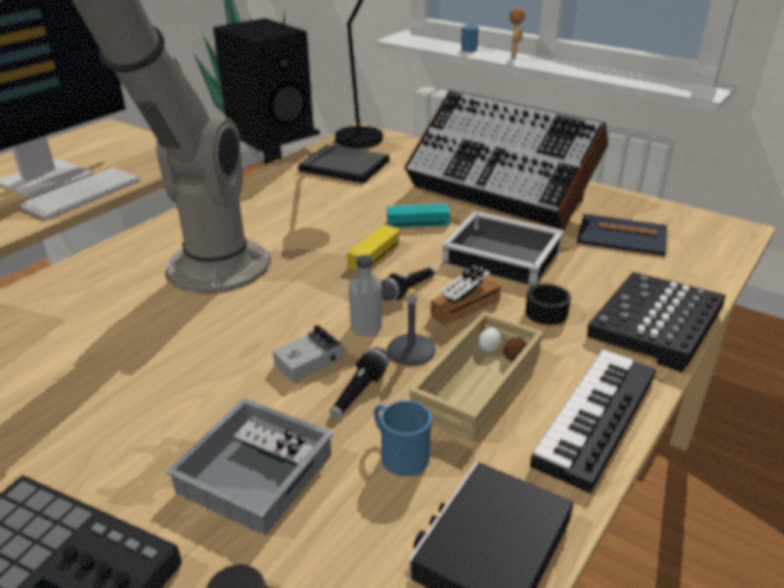

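The top picture (784x588) shows the case at (180,275), tray at (613,282) and crate at (412,188). The microphones are at (310,332) and (482,272). The module lies on the wooden block at (305,255).

Candidates for the block are wood-brown (305,258), turquoise (157,410) and yellow (262,408). The brown one fits because the module lies on it. The loose module is the one on the block, since the one in the tray at (585,283) is already stored.

Next I'll measure and confirm in a crop.

```bash
python3 - <<'E'
from h import *
z=load('top0'); W=cloud(z); p=z['p']
def sel(box,lo,hi):
    a,b,c,e=[int(round(k/1.4)) for k in box]; S=W[b:e,a:c].reshape(-1,3)
    return S[(S[:,2]>lo)&(S[:,2]<hi)]
print('desk z',np.nanmedian(W[210:250,300:330,2]),np.nanmedian(W[300:320,300:350,2]), np.nanmedian(W[130:150,250:300,2]))
for n,box,lo,hi in [('case',(115,195,245,350),.04,.07),('tray',(545,220,680,345),.04,.06),('crate',(330,145,500,230),.053,.07),
  ('micL',(255,305,362,360),.008,.07),('micR',(432,252,540,298),.008,.07),('modpanel',(255,225,360,290),.061,.095),('block',(255,225,360,290),.01,.05),('blk_all',(255,225,360,290),.033,.05),
  ('tape',(235,150,300,215),.03,.06),('mug',(495,155,560,235),.05,.11),('stand',(370,235,430,300),.006,.02),('flask',(370,298,420,350),.02,.2),('pedal',(435,300,515,370),.03,.07)]:
    S=sel(box,lo,hi); r=cv2.minAreaRect((S[:,:2]*1000).astype(np.float32)); print(n,len(S),np.round(r[0],1),np.round(r[1],1),round(r[2],1),'zmax',S[:,2].max().round(4),'zmed',np.median(S[:,2]).round(4))
    if n.startswith('mic'):
        c=S[:,:2].mean(0); u=np.linalg.svd(S[:,:2]-c,full_matrices=False)[2][0]; s=(S[:,:2]-c)@u
        hi_=S[S[:,2]>.042]; print('  head mean',hi_.mean(0).round(4),'axis deg',np.degrees(np.arctan2(u[1],u[0])).round(1),'ends',(c+u*s.min()).round(4),(c+u*s.max()).round(4))
x0,x1,y0,y1=.40,.78,-.30,.30
crop=p[130:275,175:390]; cv2.imwrite('pics/crop.png',cv2.resize(crop,None,fx=3.6,fy=3.6,interpolation=cv2.INTER_CUBIC))
E
```

```text
desk z 0.0010974453613811735 -0.0004170234988229512 0.009059944189222228
case 1364 [519.8 418.1] [234.5 191.9] 7.3 zmax 0.0587 zmed 0.05
tray 1214 [ 529.7 -415.8] [181.6 193.2] 7.4 zmax 0.0586 zmed 0.0489
crate 971 [709.7 -23.3] [129.3 273.6] 2.4 zmax 0.068 zmed 0.0593
micL 824 [422.5 171.5] [ 80.8 194.1] 5.2 zmax 0.0593 zmed 0.0377
  head mean [0.4149 0.1166 0.0498] axis deg 82.9 ends [0.4086 0.0698] [0.432  0.2583]
micR 795 [ 541.6 -171.3] [185.3  68. ] 88.6 zmax 0.0596 zmed 0.0373
  head mean [ 0.5371 -0.1121  0.0496] axis deg -83.3 ends [ 0.5315 -0.0787] [ 0.5523 -0.2576]
modpanel 724 [562.2 172.2] [128.5  41.6] 86.6 zmax 0.0886 zmed 0.0697
block 535 [563.3 179.8] [161.6  51.2] 72.5 zmax 0.0495 zmed 0.0408
blk_all 439 [563.7 179.7] [161.6  50.3] 72.6 zmax 0.0495 zmed 0.0416
tape 450 [712.5 260.6] [90.8 91.6] 74.0 zmax 0.0549 zmed 0.0464
mug 474 [ 696.  -242.5] [ 78.3 106.7] 47.5 zmax 0.0972 zmed 0.0776
stand 777 [ 5.426e+02 -4.000e-01] [104.  117.3] 76.2 zmax 0.0199 zmed 0.0125
flask 585 [431.7   2.2] [64.1 64. ] 66.5 zmax 0.1694 zmed 0.1146
pedal 1185 [ 412.2 -152.8] [118.5  75.3] 75.0 zmax 0.0652 zmed 0.0391
```

View pics/crop.png

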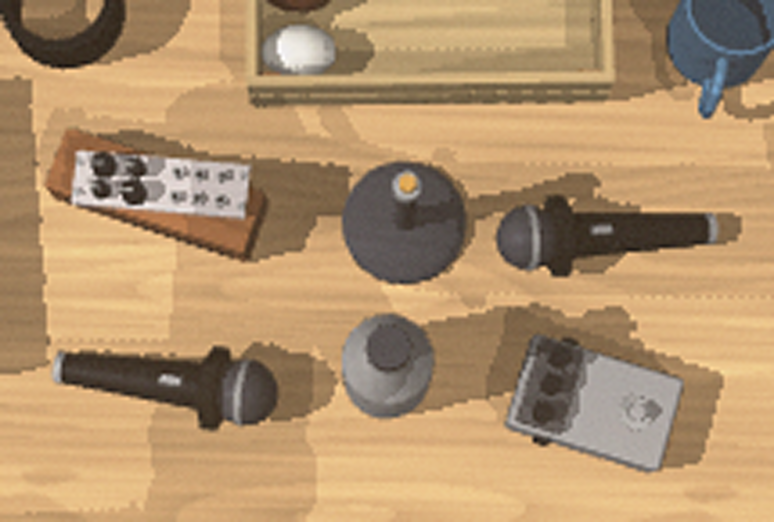

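The crop shows mic L with tail (60,367), ring (212,388) and ball (246,391). Mic R has tail (714,229), ring (560,235) and ball (526,237). The wooden block is brown with the loose module on it, which confirms the choice. Now I'll compute the poses and check the IK.

```bash
cat >> h.py <<'E'
from scipy.spatial.transform import Rotation as Ro
def quat(yaw):  # tool down, tool y axis (closing line) at world angle yaw+90, tool x at yaw
    q=(Ro.from_euler('z',yaw,degrees=True)*Ro.from_euler('x',180,degrees=True)).as_quat()
    return np.array([q[3],q[0],q[1],q[2]])
def ray(z,u,v,h):
    R=cv2.Rodrigues(z['rvec'].astype(float))[0]; t=z['tvec'].reshape(3); C=-R.T@t
    r=R.T@np.array([(u-z['cx'])/z['fx'],(v-z['cy'])/z['fy'],1]); return C+r*(h-C[2])/r[2]
def inbox(c,yaw,x,y):
    a=np.radians(yaw); return np.array([c[0]+x*np.cos(a)-y*np.sin(a),c[1]+x*np.sin(a)+y*np.cos(a)])
CASE=((.5198,.4181),7.3); TRAY=((.5297,-.4158),7.4); CRATE=((.7097,-.0233),2.4)
E
python3 - <<'E'
from h import *
z=load('top0'); f=lambda x,y,h:ray(z,175+(x+.5)/3.6-.5,130+(y+.5)/3.6-.5,h)[:2]
P={}
for n,t,r,b in [('L',(60,367),(212,388),(246,391)),('R',(714,229),(560,235),(526,237))]:
    T,G,B=f(*t,.0115),f(*r,.028),f(*b,.031); d=(B-T)/np.linalg.norm(B-T); yaw=np.degrees(np.arctan2(d[1],d[0]))
    o=T+d*.080; o2=G-d*.0425; print(n,T,B,'len',np.linalg.norm(B-T),'yaw',yaw,'o',o,o2); P[n]=((o+o2)/2,yaw)
for n,(o,yaw) in P.items():
  for off in(0,180):
    for h in(.077,.28):
      q=kin.inverse_kinematics([*o,h],quat(yaw+off)); print(n,off,h,None if q is None else np.round(q,2))
for nm,box,x,y,dy in [('caseA',CASE,-.005,.04,0),('caseA',CASE,-.005,.04,180),('tray',TRAY,0,-.03,0),('tray',TRAY,0,-.03,180),('crate',CRATE,0,-.0295,90),('crate',CRATE,0,-.0295,-90)]:
    q=kin.inverse_kinematics([*inbox(*box,x,y),.09],quat(box[1]+dy)); print(nm,dy,None if q is None else np.round(q,2))
for nm,o,yaw in [('mod',(.562,.172),86.6),('blk',(.5635,.1798),72.5)]:
  for off in(0,180):
    q=kin.inverse_kinematics([*o,.1],quat(yaw+off)); print(nm,off,None if q is None else np.round(q,2))
E
```

```text
L [0.43146823 0.24786614] [0.41492465 0.10599027] len 0.14283715088329363 yaw -96.65099624943375 o [0.42220253 0.16840453] [0.42174142 0.17372157]
R [ 0.55141525 -0.24626014] [ 0.5371308  -0.10024192] len 0.14671526123923084 yaw 95.58726765344231 o [ 0.54362631 -0.16664022] [ 0.54414543 -0.16852467]
L 0 0.077 [-1.1   0.64  0.74  2.26 -0.88  0.55 -2.93]
L 0 0.28 [ 0.48  0.34 -1.17  2.03  0.38  1.01  2.15]
L 180 0.077 [ 0.12  0.63 -0.78  2.18  0.77  0.63 -1.34]
L 180 0.28 [ 0.42  0.31 -1.08  2.03  0.33  0.99 -0.94]
R 0 0.077 [ 0.55  0.66 -0.46  1.94  0.47  0.65 -0.12]
R 0 0.28 [ 0.61  0.38 -0.53  1.81  0.22  1.01  0.09]
R 180 0.077 [ 0.04  0.62  0.19  1.97 -0.21  0.57 -2.67]
R 180 0.28 [ 0.16  0.33  0.04  1.84 -0.01  0.97 -2.84]
caseA 0 [-0.41  0.81 -0.61  1.63  0.57  0.88 -2.69]
caseA 180 [-0.2   0.98 -1.    1.62  0.91  1.08  0.24]
tray 0 [ 0.63  0.74 -0.03  1.64  0.03  0.76 -0.86]
tray 180 [ 1.01  0.83 -0.61  1.6   0.57  0.89  1.88]
crate 90 [ 0.35  0.84 -0.57  1.56  0.54  0.9  -0.36]
crate -90 [-0.68  1.24  1.25  1.64 -1.24  1.25 -2.25]
mod 0 [ 0.14  0.72 -0.73  1.87  0.65  0.81 -1.  ]
mod 180 [ 0.41  0.98 -1.2   1.86  1.04  1.11  1.88]
blk 0 [ 0.15  0.74 -0.77  1.86  0.69  0.83 -1.28]
blk 180 [ 0.39  0.98 -1.2   1.85  1.04  1.11  1.62]
```

```bash
cat >> h.py <<'E'
Q0=[1.188,.477,.022,1.555,-.011,1.109,-.083]
def hover(xy,yaw):
    a=np.arctan2(xy[1],xy[0]); q=[-a,.477,0,1.555,0,1.109,0]
    q[6]=(np.radians(yaw)-np.pi/2-a+np.pi)%(2*np.pi)-np.pi
    env.goto_joints(q)
def pick(xy,yaw,z,op,f,zup=.25):
    hover(xy,yaw); env.grip(op)
    env.movel([*xy,max(z+.06,.15)],.3,quat(yaw)); env.movel([*xy,z],.12,quat(yaw))
    env.grip(0,f); s=env.get_state(); print('gripped',s['opening'],s['gripper_force'],s['time'],s['tcp_pos'])
    env.movel([*xy,zup],.2,quat(yaw)); s=env.get_state(); print('lifted',s['opening'],s['force'],s['time'])
def place(xy,yaw,z,op):
    hover(xy,yaw); env.movel([*xy,z+.05],.3,quat(yaw)); env.movel([*xy,z+.012],.12,quat(yaw))
    hit=env.movel([*xy,z-.002],.03,quat(yaw),stop_force=5); s=env.get_state(); print('down',hit,s['tcp_pos'],s['force'])
    env.grip(op); env.movel([*xy,z+.1],.2,quat(yaw)); env.movel([*xy,.27],.3,quat(yaw)); print('t',env.get_state()['time'])
E
python3 - <<'E'
from h import *
s=env.get_state(); print(s['time'],s['orientation'])
xy=np.array([.5439,-.1676]); yaw=95.6
hover(xy,yaw); s=env.get_state(); print(s['time'],s['tcp_pos'],s['orientation'],quat(yaw))
if abs(abs(np.dot(s['orientation'],quat(yaw)))-1)<.01:
    pick(xy,yaw,.077,.065,50)
    p,_=shot('scene','s1'); 
E
```

```text
0.1 [-8.18464602e-04  9.90572179e-01  1.36989255e-01 -1.81640033e-04]
2.2167 [ 0.62312843 -0.25923725  0.303752  ] [ 4.41960919e-04  6.72789951e-01  7.39833360e-01 -2.92620043e-04] [4.11310235e-17 6.71720589e-01 7.40804596e-01 4.53611989e-17]
gripped 0.03071514559910606 48.85089542105561 4.775 [ 0.54457123 -0.16772702  0.07807259]
lifted 0.030407294494831844 [ 0.8252792   0.99292259 -3.66398895] 5.7917
```

```bash
python3 - <<'E'
from h import *
# mic R -> case, head toward robot (mic x = -case x): origin at case x=+.005
place(inbox(*CASE,.005,.040),187.3,.078+.012,.052)
pick(np.array([.4220,.1711]),-96.65+180,.077,.065,50)
E
python3 - <<'E'
from h import *
p,_=shot('top','t1'); cv2.imwrite('pics/t1c.png',cv2.resize(p[130:275,70:290],None,fx=3.5,fy=3.5,interpolation=cv2.INTER_CUBIC))
E
```

```text
down True [0.51991358 0.45863927 0.09013396] [-1.18544366 -0.30287407  6.6723958 ]
t 10.95
gripped 0.030471271832468717 48.69119985654834 14.7083 [0.42261492 0.17125721 0.07790412]
lifted 0.030091657588640196 [-0.47429041 -0.04380089 -3.29871759] 15.725
```

View pics/t1c.png

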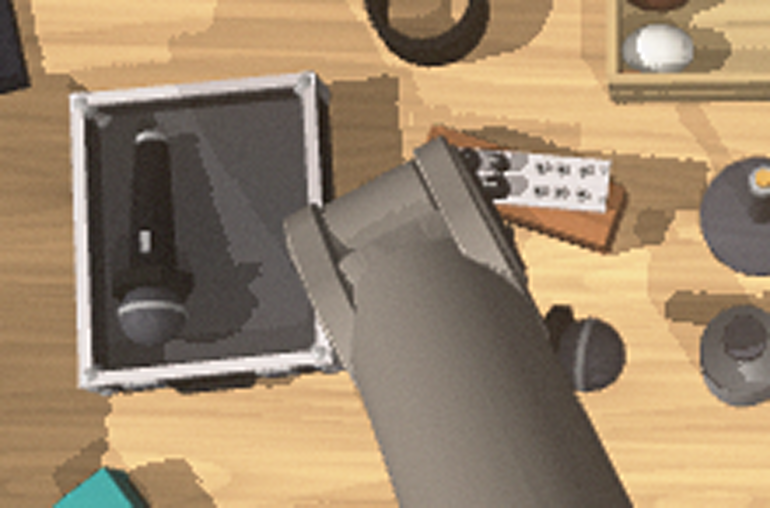

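Mic R lies in the left half of the case (150,240), along the case and well clear of the walls. The second mic is held. Next I'll place it and take the module.

```bash
python3 - <<'E'
from h import *
place(inbox(*CASE,.005,-.040),7.3,.078+.012,.052)
pick(np.array([.5622,.1722]),86.6,.120,.062,25)
shot('top','t2'); p,_=shot('scene','s2'); a=p[130:330,220:480]
b=load('t2')['p'][130:275,70:290]
A=cv2.resize(a,(520,400),interpolation=cv2.INTER_CUBIC); B=cv2.resize(b,(280,185)); 
C=np.zeros((600,760,3),np.uint8); C[:400,:520]=A; b=cv2.resize(b[:, :],(303,200)); C[400:,:303]=b; cv2.imwrite('pics/c2.png',C)
E
```

```text
down True [0.53006768 0.37925957 0.0900101 ] [-1.39259423 -0.45232152  5.58944158]
t 20.1167
gripped 0.03908995017216212 25.03502458333969 23.6417 [0.5629988  0.1723931  0.12118578]
lifted 0.03895344974937658 [-0.10076364 -0.00367056 -2.35427958] 24.4417
```

View pics/c2.png

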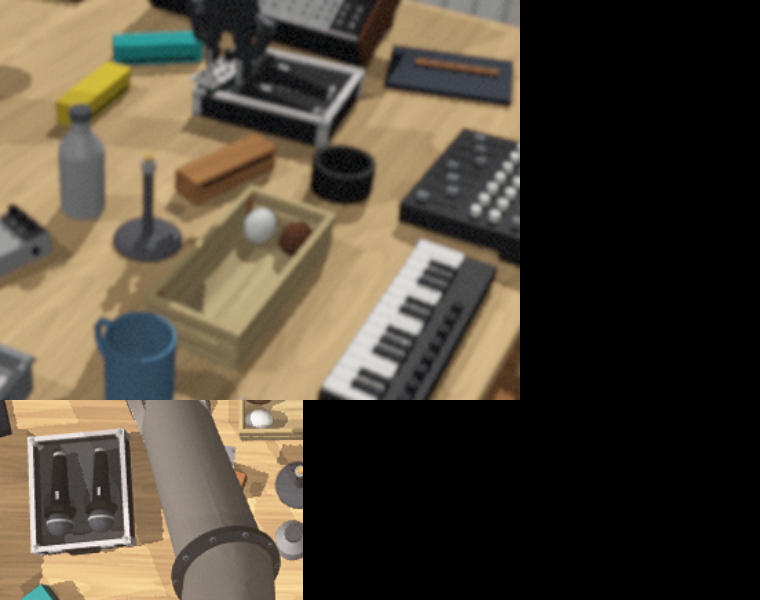

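Both mics lie side by side in the case, at (60,490) and (100,490) in the lower-left inset. The module is held and the block (225,168) is undisturbed. Now I'll place the module, pick up the block and look again.

```bash
python3 - <<'E'
from h import *
place(inbox(*TRAY,0,-.030),7.4,.0842,.056)
hover(np.array([.5297,-.4158]),7.4-0)
z=None
hover(np.array([.5,-.1]),72.5)
shot('top','t3'); W=cloud(load('t3'))
S=W[155:215,170:265].reshape(-1,3); S=S[(S[:,2]>.034)&(S[:,2]<.052)&(S[:,1]<.29)&(S[:,1]>.07)]
print(len(S),cv2.minAreaRect((S[:,:2]*1000).astype(np.float32)),env.get_state()['time'])
p=load('t3')['p']; cv2.imwrite('pics/t3c.png',cv2.resize(p[130:275,180:490],None,fx=2.5,fy=2.5,interpolation=cv2.INTER_CUBIC))
E
```

```text
down True [ 0.53376262 -0.4456335   0.08390502] [-0.54003129  0.2399831   4.89334717]
t 29.95
1092 ((603.0101318359375, 167.61477661132812), (161.7754364013672, 132.76998901367188), 72.81294250488281) 31.5333
```

View pics/t3c.png

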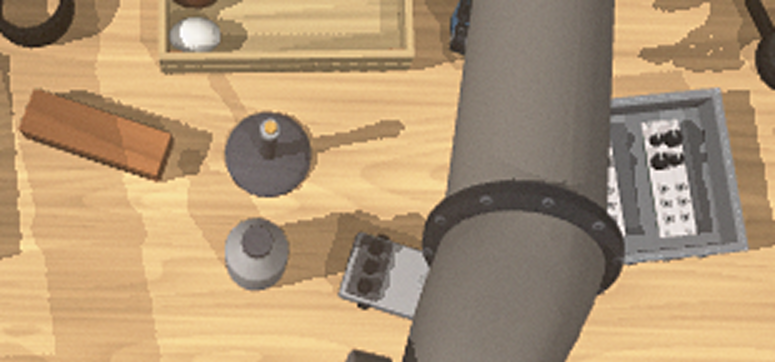

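The module lies in the tray at (672,178), knobs up, beside the stored one. The block (98,135) is free and unmoved.

```bash
python3 - <<'E'
from h import *
W=cloud(load('t3')); S=W[155:215,170:265].reshape(-1,3); S=S[(S[:,2]>.034)&(S[:,2]<.052)&(S[:,1]<.29)&(S[:,1]>.07)&(S[:,0]<.625)]
r=cv2.minAreaRect((S[:,:2]*1000).astype(np.float32)); print(r)
xy=np.array([.5636,.1798]); yaw=72.6
c=np.array(r[0])/1000
if np.linalg.norm(c-xy)<.008 and max(r[1])<170 and min(r[1])<60: xy=c
pick(xy,yaw,.079,.074,60)
place(inbox(*CRATE,0,-.0295),92.4,.080+.008,.061)
env.goto_joints(Q0)
shot('top','t4'); p=load('t4')['p']; cv2.imwrite('pics/t4c.png',cv2.resize(p[95:275,70:490],None,fx=1.9,fy=1.9,interpolation=cv2.INTER_CUBIC))
W=cloud(load('t4'))
for n,b,lo,hi in [('mics',(150,155,157,238),.02,.09),]: pass
S=W[105:160,240:350].reshape(-1,3); S=S[(S[:,2]>.04)&(S[:,2]<.056)&(S[:,0]>.675)&(S[:,0]<.745)&(S[:,1]<.04)&(S[:,1]>-.15)]
print('block top z',np.median(S[:,2]),cv2.minAreaRect((S[:,:2]*1000).astype(np.float32)),env.get_state()['time'])
E
```

```text
((563.5962524414062, 180.03195190429688), (161.27902221679688, 50.31303024291992), 72.68008422851562)
gripped 0.04970824470801142 63.72323513031006 34.975 [0.56442002 0.18026546 0.08023957]
lifted 0.048863200810202956 [-0.11241612  0.21758088 -3.48628606] 35.9833
down True [ 0.71115706 -0.05277116  0.08824382] [0.44779045 0.90867568 5.28420374]
t 40.2
block top z 0.049600851960375454 ((709.7644653320312, -53.31221008300781), (51.857810974121094, 160.03729248046875), 2.981107711791992) 43.0583
```

View pics/t4c.png

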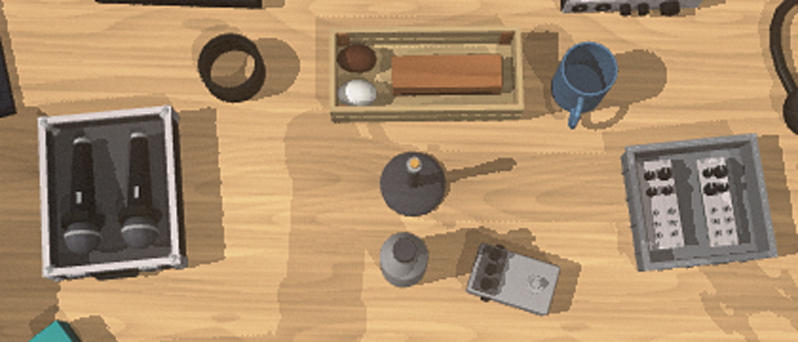

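The mics are in the case at (83,190) and (138,190). The module is in the tray at (718,203), and the block is in the crate at (447,75) with its top at 50 mm, so it is flat on the floor. The bystanders are unmoved, so I'm handing in.

```bash
python3 -c "
from h import *
print(job.job_done())"
```

```text
the job is handed in; nothing more can be done
None
```

The job is handed in after about 43 s of robot time: the last top picture shows both microphones in the flight case, the module knobs-up in the tray and the wood block in the crate, with the bystanders where they were.

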